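# Third hand at the chair jig: hold the top slat against the stops for screwing

### The arm

A 7-joint arm with a two-finger parallel gripper is mounted at the origin on the work surface. World frame = base frame: x ahead of the robot, y to its left, z up, the work surface at z = 0. Lengths are in m, angles in degrees, forces in N, time in s.
With the tool pointing down it reaches from about 0.35 to 0.9 m from the base axis. Payload 8.1 kg.
Tool frame: the origin (TCP) lies on the centre line of the jaws, within the pads' length; the fingertips stand 17 mm ahead of it and the grasp point (between the pads) lies 2 mm behind it; x points along the fingers, y is the direction in which the jaws open and shut, and the axes are right-handed (so a half turn about x gives the same grasp; the last joint's range is limited). The gripper opens to 85 mm and grips with 20 to 120 N. Pads are 22 mm wide; open, the fingers measure 114 mm over their backs; the gripper's body (76 mm by 85 mm) begins 54 mm behind the grasp point. The pads swing forward as they close: fully open they stand 13 mm farther back than shut.
Start: joints at [-78.816, 24.895, 1.432, 90.138, -0.665, 64.973, -4.303], TCP at [0.183, 0.597, 0.248] pointing down, gripper open.
Joint ranges: [-149.89, 149.89], [-25.12, 119.58], [-72.63, 75.52], [4.76, 147.25], [-75.54, 255.54], [6.69, 114.76], [-157.13, 157.13]. Speed limits (degrees/s): [127.2, 127.2, 172.46, 172.46, 180, 180, 180].

### API

Orientations are given as [roll, pitch, yaw] about the fixed x, y, z axes, in that order (R = Rz(yaw) Ry(pitch) Rx(roll)).
In Python, from bench import monitor, get_image, camera_info, job gives the robot as it stands.
- The arm moves only by the tool jog_arm, never from a script. Its argument "series" is a list of rows, each an object with "linear": the shift along the world's x, y, z in m, a list of three; "yaw": the turn about the world's z in degrees; "gripper": the opening, from 0 (shut) to 1 (fully open). In form: [{"linear": [tx, ty, tz], "yaw": yaw, "gripper": gripper}, ...]. A call has 1 to 5 rows; each row shifts and turns the commanded pose from where the row before left it; what a row does not reach is not made up. A row lasts 1/10 s, in which the tool goes at most 50 mm and 8.59 degrees, less where a joint would pass 70% of its speed; a pose out of reach is approached as far as the arm can. A call with a gripper value outside its range is refused whole. The fingers move at their own pace and stop on an object; the grip force is fixed at half the most. Time passes only in rows, so rows that do not move let the fingers close. It gives the time, the measured TCP pose, the force and the opening at its end, in the units of the state.
- monitor.get_obs(): the state, without advancing time (a new reading comes with each control period).
- get_image(name): name is "scene" or "top" or "wrist"; returns the picture (420x560x3 uint8, red, green, blue); there is no depth.
- camera_info(name): a dict with "intrinsics" (3x3 intrinsics, pixels), "D" ([k1, k2, p1, p2, k3] as OpenCV has them; the pictures are not rectified), "origin" and "rotation" of the camera in the world. Camera axes: x right, y up, looking along -z (the intrinsics and any distortion apply to the point x, -y, -z); pixel columns grow to the right and rows downward; lengths in m; the calibration is good to about 2 mm. A picture is of the moment at which its call begins: read the wrist's pose just before it. camera_info takes no time and is no camera call; for the wrist camera it gives the pose at the moment of the call.
- job.close_job(): hands the job in, once; it reports no verdict.
The state is a dict: "t": time; "joints": joint angles; "dq": joint speeds; "joint_efforts": joint torques, N m; "position": TCP position; "tool_rot": TCP orientation; "force": force on the tool from outside, world axes, zero at the start; "wrist_torque": the same for the moment, N m; "width": opening from 0.0 (shut) to 1.0 (fully open).
Only numpy, scipy, OpenCV 4.12 (cv2) and the standard library are available. Lean on these libraries where they do the work, as an engineer would, in place of code of your own. Each camera call takes 0.05 s, during which the arm holds its last target.

### The job

Be my third hand at the chair-back jig: take the long loose slat (not the short one), lay it flat across the two rails with its screw holes over the rails, and push it squarely up against both stop blocks with a steady 10 newtons or so, about the weight of a kilo, without ramming it. I shall drive the screws, so finish while still holding it pressed there, do not let go, and leave everything else on the bench as it is.

Things in the scene. Friction and masses are not known exactly. Their poses are not given: they have to be found in the camera images.
- slat: The loose long slat to be fitted: wooden bar 300 x 48 x 18 mm with two dark screw holes near each end, 100 mm either side of the middle. It lies flat on the bench to the left or right of the jig, holes up. Origin: centre of its underside; x along its length, y across its width, z up. 0.13 to 0.25 kg.
- jig: Chair-back assembly jig, fixed to the bench: plywood base 420 x 280 x 18 mm with two dark chair rails on edge (22 mm wide, tops 53 mm above the bench) along the jig's x axis at y = +100 and -100 mm, from x = -160 to +140 mm. Origin: bench plane, midway between the rails; x points along the rails to the stops, roughly away from the robot; z up.
- place (a point): Point on the jig where the long slat's origin belongs: level with the rail tops (z = 53 mm), midway between the rails, 24 mm short of the stop faces (jig x = 116 mm). Axes as the jig's; the slat then lies along the y axis, its far edge against both stops, its holes over the rails.
- fixed_slats (a point): Two slats are already screwed on at the robot's end of the rails, over jig x = -160 to -50 mm; this point is the middle of their far upper edge (jig x = -50 mm, z = 71 mm). From here to the stops the rails are free. Two low toggle clamps hold the end nearer the robot, jig x = -130 to -270 mm, up to 95 mm high. Axes as the jig's.
- fence: Rigid fence at the far end of the rails: two stop blocks and a low batten between them (top 36 mm above the bench, 20 to 38 mm beyond the stop faces). Origin: bench plane, midway between the stop faces, jig x = 140 mm; axes as the jig's. The 156 mm between the blocks are clear above the batten, so fingers may hold the slat at its middle.
- stop_left: Left stop block (jig +y side): wooden, 38 mm deep, 44 mm wide, top 85 mm above the bench, standing at the far end of the left rail. Origin: bench plane, middle of the face that looks along -x of the jig towards the robot; axes as the jig's.
- stop_right: Right stop block (jig -y side), the same as the left one, at the far end of the right rail. Origin likewise.
- short_slat: A shorter slat of another chair, 210 x 48 x 18 mm, lying flat on the bench on the other side of the jig; to be left alone. Origin: centre of its underside; x along its length.
- spacer: Plywood spacer 60 x 12 x 45 mm standing on the jig's base board between the rails (its top 63 mm above the bench), to be left alone. Origin: centre of its underside.
- driver: Cordless screwdriver standing on its battery, about 200 mm high and 230 mm long, to be left alone. Origin: under its battery.
- screw_dish: Round steel dish of screws, 104 mm wide, 30 mm high, to be left alone. Origin: centre of its underside.
- try_square: Carpenter's square lying flat, stock 115 mm, blade 190 mm, 18 mm high, to be left alone. Origin: under the middle of the stock.
- mallet: Wooden mallet lying down, head 64 x 120 x 64 mm, handle 230 mm along its -x, to be left alone. Origin: under the head.
- glue: White glue bottle, 62 mm wide, 170 mm high, to be left alone. Origin: centre of its underside.
- tape: Tape measure, 72 x 68 x 40 mm, to be left alone. Origin: centre of its underside.

How it is judged (in metres and radians):
At the end, for the whole second after the job is handed in: For the last second the slat presses on the fence with 5 to 18 N, over 1 N on each stop, flat on both rails (4 mm, 0.06 rad), parallel to the stops (0.04 rad), far edge at the stops (5 mm), middle within 8 mm of midway between the rails, at rest, the robot still on it with over 2 N (contact force between slat and fence between 5 and 18 N and contact force between slat and stop_left above 1 N and contact force between slat and stop_right above 1 N and z of slat in the frame of jig between 0.049 and 0.057 m and x of slat in the frame of jig between 0.111 and 0.121 m and y of slat in the frame of jig between -0.008 and 0.008 m and angle between slat's own z axis and vertical below 0.06 rad and angle between the x axis of slat and the y axis of jig, either way round below 0.04 rad and contact force between any of the fingers, the arm and slat above 2 N and linear speed of slat below 0.01 m/s); the arm keeps its last pose, push and grip.
It fails at once if The slat is rammed against the stops (more than 60 N) (contact force between slat and fence above 60 N).
It fails at once if The short slat or another thing on the bench is shifted by more than 30 mm (distance of any of short_slat, spacer, driver, screw_dish, try_square, mallet, glue, tape from where it was at the start of the episode above 0.03 m).
It also fails if it takes over 61 s, if anything falls off the work surface, if the arm or the gripper's body presses on something with over 40 N, if the wrist force passes 120 N, or if a joint passes its speed limit or range.

## Working session

There is one attempt and no reset: what is moved stays moved. The work goes in short steps, Python scripts to look and compute and a tool call to move; the robot and the scene stay as the last step left them, time stands still between calls to the robot, and variables do not carry over. Pictures are saved under pics/ and viewed, and the job is handed in when it is done.

Besides the shell and the picture viewer there is one more tool, called after "Call:" by a JSON object that holds its "name" and its "arguments". jog_arm: Moves the arm, as the interface text tells. Its arguments: {"type":"object","properties":{"series":{"type":"array","items":{"type":"object","properties":{"linear":{"type":"array","items":{"type":"number"}},"yaw":{"type":"number"},"gripper":{"type":"number"}}}}},"required":["series"]}

```bash
ls; mkdir -p pics; python3 - <<'E'
from bench import monitor,get_image,camera_info
import cv2
print(monitor.get_obs())
for n in ["scene","top"]:
    im=get_image(n); cv2.imwrite(f"pics/{n}0.png",im[:,:,::-1]); print(n,camera_info(n))
E
```

```text
pics
{'t': 0.0, 'joints': array([-78.81812953,  24.93608824,   1.43156027,  90.18893709,
        -0.66521529,  64.97033739,  -4.30272019]), 'dq': array([-0.10633082, -0.06009199, -0.03013352,  0.02669402, -0.05779888,
        0.05991477, -0.03606845]), 'joint_efforts': array([ 3.76588275e-05, -6.70461130e+01,  1.02487843e+00, -3.16211486e+01,
        1.54659140e-02,  1.25024145e-02,  3.96160613e-05]), 'position': array([0.18328218, 0.59704208, 0.24753111]), 'tool_rot': array([ -84.91344642,   89.91295639, -101.97856422]), 'force': array([-0.8069946 ,  0.78780815, -0.01299807]), 'wrist_torque': array([-0.0041386 , -0.01117233,  0.0022251 ]), 'width': 1.0006706034117296}
scene {'intrinsics': array([[389.60743083,   0.        , 280.58325752],
       [  0.        , 389.60743083, 209.72811411],
       [  0.        ,   0.        ,   1.        ]]), 'D': array([0.0227335, 0.       , 0.       , 0.       , 0.       ]), 'origin': array([1.37265823, 0.62763981, 0.99459765]), 'rotation': array([ 47.17561895,   0.8083395 , 128.38304267])}
top {'intrinsics': array([[546.73703288,   0.        , 274.85589696],
       [  0.        , 546.73703288, 203.03035991],
       [  0.        ,   0.        ,   1.        ]]), 'D': array([-0.21607781,  0.        ,  0.        ,  0.        ,  0.        ]), 'origin': array([ 0.22232907, -0.01448979,  1.88353812]), 'rotation': array([ 12.43036036,   0.2928926 , -91.67882286])}
```

View pics/scene0.png

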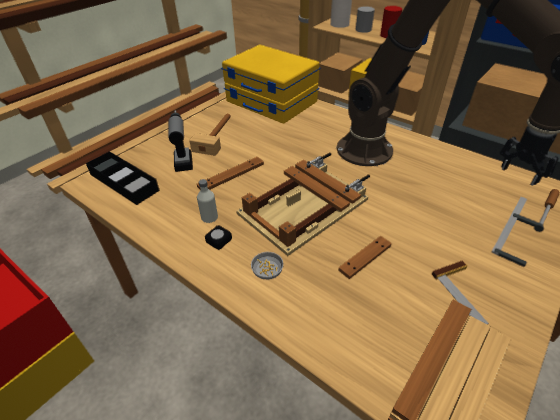

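View pics/top0.png

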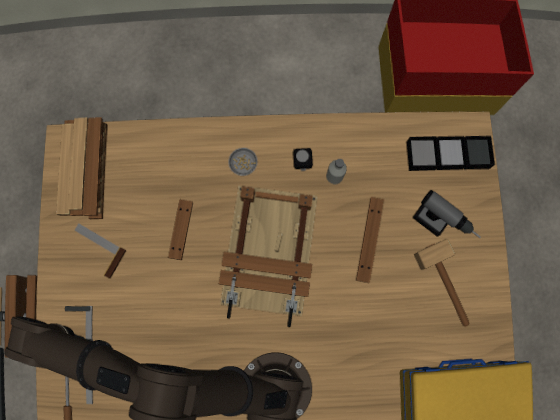

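The top view shows the long slat right of the jig (about 370,240; 85 px long) and the short one on the left (180,230; 60 px). I'll enlarge both areas.

```bash
python3 - <<'E'
import cv2
im=cv2.imread("pics/top0.png")
a=im[180:330,210:330]; cv2.imwrite("pics/cjig.png",cv2.resize(a,None,fx=4,fy=4,interpolation=cv2.INTER_CUBIC))
b=im[185:295,330:410]; cv2.imwrite("pics/cslat.png",cv2.resize(b,None,fx=5,fy=5,interpolation=cv2.INTER_CUBIC))
E
```

```text
(no output)
```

View pics/cjig.png

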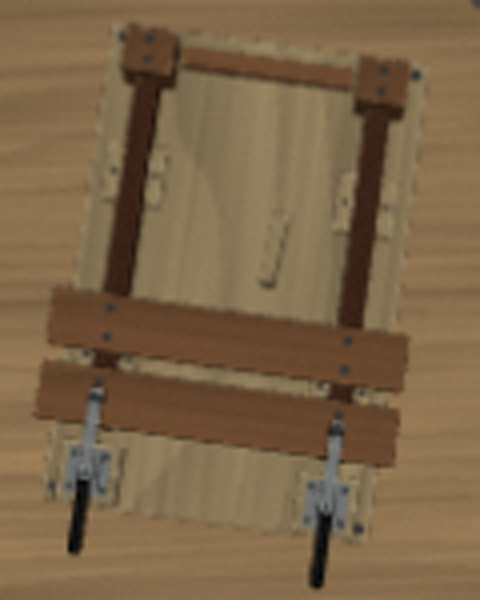

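View pics/cslat.png

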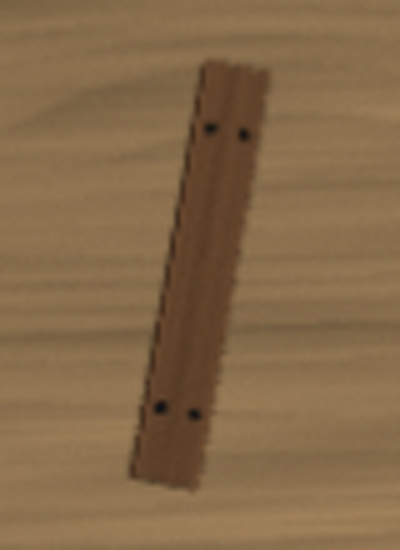

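```bash
cat > h.py <<'E'
import numpy as np, cv2
from scipy.spatial.transform import Rotation as R
def ray(px,ci):
    K=ci["intrinsics"];D=ci["D"]
    p=cv2.undistortPoints(np.array(px,float).reshape(-1,1,2),K,D).reshape(-1,2)
    d=np.c_[p[:,0],-p[:,1],-np.ones(len(p))]
    M=R.from_euler('xyz',ci["rotation"],degrees=True).as_matrix()
    return np.array(ci["origin"]),d@M.T
def onz(px,z,ci):
    o,d=ray(px,ci); return (o+d*((np.array(z)-o[2])/d[:,2])[:,None])[:,:2] if np.ndim(z) else (o+d*((z-o[2])/d[:,2])[:,None])[:,:2]
def proj(P,ci):
    M=R.from_euler('xyz',ci["rotation"],degrees=True).as_matrix()
    q=(np.atleast_2d(P)-ci["origin"])@M; q=q*[1,-1,-1]
    return cv2.projectPoints(q,np.zeros(3),np.zeros(3),ci["intrinsics"],ci["D"])[0].reshape(-1,2)
E
python3 - <<'E'
from h import *
from bench import camera_info
ci=camera_info("top")
c=lambda p,s,ox,oy:(np.array(p,float)+.5)/s-.5+[ox,oy]
H=c([(210,128),(244,134),(160,407),(194,414)],5,330,185)
h=onz(H,.018,ci);print(h,h.mean(0), np.linalg.norm(h[0]-h[2]),np.linalg.norm(h[0]-h[1]))
d=(h[0]+h[1]-h[2]-h[3]);print("yaw",np.degrees(np.arctan2(d[1],d[0])))
F=onz(c([(55,287),(408,337)],4,210,180),.071,ci);print(F,F.mean(0),np.linalg.norm(F[0]-F[1]));d=F[0]-F[1];print("jig yaw",np.degrees(np.arctan2(d[1],d[0]))-90)
B=onz(c([(112,25),(427,62),(365,542),(42,500)],4,210,180),.018,ci);print(B)
im=cv2.imread("pics/top0.png")
cv2.imwrite("pics/cst.png",cv2.resize(im[183:213,235:317],None,fx=9,fy=9,interpolation=cv2.INTER_CUBIC))
E
```

```text
[[ 0.59760215 -0.35517461]
 [ 0.59255234 -0.37904501]
 [ 0.4033049  -0.30818443]
 [ 0.39757697 -0.33150542]] [ 0.49775909 -0.34347737] 0.19989871485829375 0.02439870346692179
yaw -13.649326650634473
[[ 0.46174381  0.15996222]
 [ 0.41120051 -0.13304273]] [0.43647216 0.01345975] 0.2973323495790352
jig yaw -9.787193896706924
[[ 0.69951068  0.11232484]
 [ 0.65759607 -0.16343704]
 [ 0.24388163 -0.09340059]
 [ 0.28673285  0.17879868]]
```

View pics/cst.png

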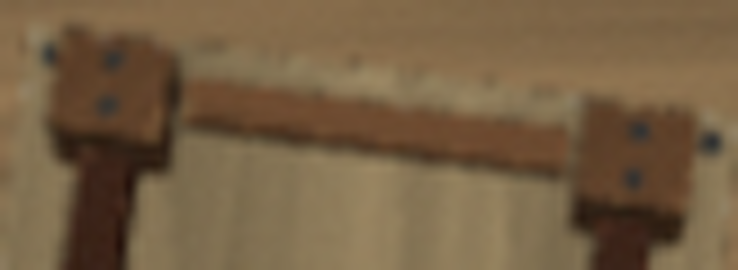

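```bash
python3 - <<'E'
from h import *
from bench import camera_info
ci=camera_info("top")
c=lambda p,s,ox,oy:(np.array(p,float)+.5)/s-.5+[ox,oy]
S=onz(c([(109.5,82),(635.5,154.5)],9,235,183),.085,ci);print(S,np.linalg.norm(S[0]-S[1]));d=S[0]-S[1];y=np.arctan2(d[1],d[0])-np.pi/2;print("yaw",np.degrees(y))
E_=onz(c([(50,127),(163,147),(575,203),(687,220)],9,235,183),.085,ci);print(E_,E_.mean(0))
for yd in (y,np.radians(-9.79)):
  ux=np.array([np.cos(yd),np.sin(yd)])
  print("orig from screws",S.mean(0)-.159*ux,"front",E_.mean(0)-.14*ux,"fixed",np.array([.43647,.01346])+.05*ux)
B=np.array([[ 0.69951068,0.11232484],[0.65759607,-0.16343704],[0.24388163,-0.09340059],[0.28673285,0.17879868]])
print(B.mean(0)); d=B[0]+B[1]-B[2]-B[3]; print(np.degrees(np.arctan2(d[1],d[0])));d=B[0]+B[3]-B[2]-B[1]; print(np.degrees(np.arctan2(d[1],d[0]))-90)
E
```

```text
[[ 0.66116524  0.07718509]
 [ 0.62718116 -0.11948319]] 0.19958288666054724
yaw -9.80383804612205
[[ 0.64446687  0.09987538]
 [ 0.63545797  0.05754797]
 [ 0.60928138 -0.09607611]
 [ 0.60150412 -0.1377188 ]] [ 0.62267758 -0.01909289]
orig from screws [0.48749516 0.00592476] front [0.48472208 0.00474568] fixed [0.48573982 0.00494622]
orig from screws [0.48748862 0.00588692] front [0.48471632 0.00471236] fixed [0.48574188 0.00495812]
[0.47193031 0.00857147]
-9.378769912438116
-8.793562807261054
```

```bash
python3 - <<'E'
from h import *
from bench import camera_info,monitor
o=monitor.get_obs();M=R.from_euler('xyz',o["tool_rot"],degrees=True).as_matrix();print(M.round(4),"jaw deg",np.degrees(np.arctan2(M[1,1],M[0,1])))
ci=camera_info("top")
c=lambda p,s,ox,oy:(np.array(p,float)+.5)/s-.5+[ox,oy]
S=onz(c([(268,285),(285,210)],4,210,180),.063,ci);y=np.radians(-9.8);A=np.array([[np.cos(y),np.sin(y)],[-np.sin(y),np.cos(y)]])
print("spacer jig",(S-[.486,.005])@A.T)
print("driver",onz([(434,213),(473,233)],.1,ci),"glue",onz([(336,175)],.1,ci))
E
```

```text
[[-3.000e-04  2.934e-01  9.560e-01]
 [-1.400e-03  9.560e-01 -2.934e-01]
 [-1.000e+00 -1.400e-03  1.000e-04]] jaw deg 72.93717843708215
spacer jig [[-0.02224044 -0.0272424 ]
 [ 0.04282697 -0.0324731 ]]
driver [[ 0.56460672 -0.55456716]
 [ 0.490838   -0.68683631]] glue [[ 0.70646085 -0.2268032 ]]
```

Call:
{"name": "jog_arm", "arguments": {"series": [{"linear": [0.025, -0.04, 0]}, {"linear": [0.025, -0.04, 0]}, {"linear": [0.025, -0.04, 0]}, {"linear": [0.025, -0.04, 0]}, {"linear": [0.025, -0.04, 0]}]}}

```text
schema error: expected keys linear, yaw, gripper
```

Call:
{"name": "jog_arm", "arguments": {"series": [{"linear": [0.025, -0.04, 0]}, {"linear": [0.025, -0.04, 0]}, {"linear": [0.025, -0.04, 0]}, {"linear": [0.025, -0.04, 0]}, {"linear": [0.025, -0.04, 0]}]}}

```text
schema error: expected keys linear, yaw, gripper
```

Call:
{"name": "jog_arm", "arguments": {"series": [{"linear": [0.01, -0.045, 0]}, {"linear": [0.01, -0.045, 0]}, {"linear": [0.01, -0.045, 0]}, {"linear": [0.01, -0.045, 0]}, {"linear": [0.01, -0.045, 0]}]}}

```text
schema error: expected keys linear, yaw, gripper
```

Call:
{"name": "jog_arm", "arguments": {"series": [{"linear": [0, -0.045, 0], "yaw": 0.7}, {"linear": [0, -0.045, 0], "yaw": 0.7}, {"linear": [0, -0.045, 0], "yaw": 0.7}, {"linear": [0, -0.04, 0], "yaw": 0.7}, {"linear": [0, -0.04, 0], "yaw": 0.7}]}}

```text
schema error: expected keys linear, yaw, gripper
```

Call:
{"name": "jog_arm", "arguments": {"series": [{"linear": [0.025, -0.04, 0], "yaw": 0, "gripper": 1}, {"linear": [0.025, -0.04, 0], "yaw": 0, "gripper": 1}, {"linear": [0.025, -0.04, 0], "yaw": 0, "gripper": 1}, {"linear": [0.025, -0.04, 0], "yaw": 0, "gripper": 1}, {"linear": [0.025, -0.04, 0], "yaw": 0, "gripper": 1}]}}

```text
t: 0.6
position: [0.309, 0.3956, 0.2481]
tool_rot: [-107.5, 90.0, -124.6]
force: [1.7, 0.2, 0.3]
width: 1.001
```

Call:
{"name": "jog_arm", "arguments": {"series": [{"linear": [0.025, -0.04, 0], "yaw": 0, "gripper": 1}, {"linear": [0.025, -0.04, 0], "yaw": 0, "gripper": 1}, {"linear": [0.025, -0.04, 0], "yaw": 0, "gripper": 1}, {"linear": [0.025, -0.04, 0], "yaw": 0, "gripper": 1}, {"linear": [0.025, -0.04, 0], "yaw": 0, "gripper": 1}]}}

```text
t: 1.1
position: [0.4339, 0.1956, 0.2483]
tool_rot: [160.5, 90.0, 143.4]
force: [0.7, 0.9, -0.3]
width: 1.002
```

Tracking is good.

Call:
{"name": "jog_arm", "arguments": {"series": [{"linear": [0.01, -0.045, 0], "yaw": 0.7, "gripper": 1}, {"linear": [0.01, -0.045, 0], "yaw": 0.7, "gripper": 1}, {"linear": [0.01, -0.045, 0], "yaw": 0.7, "gripper": 1}, {"linear": [0.01, -0.045, 0], "yaw": 0.7, "gripper": 1}, {"linear": [0.01, -0.045, 0], "yaw": 0.7, "gripper": 1}]}}

```text
t: 1.6
position: [0.4833, -0.0293, 0.2483]
tool_rot: [106.7, 90.0, 93.2]
force: [1.7, -0.3, 0.7]
width: 0.998
```

Call:
{"name": "jog_arm", "arguments": {"series": [{"linear": [0.01, -0.045, 0], "yaw": 0, "gripper": 1}, {"linear": [0, -0.045, 0], "yaw": 0, "gripper": 1}, {"linear": [0, -0.045, 0], "yaw": 0, "gripper": 1}, {"linear": [0, -0.045, 0], "yaw": 0, "gripper": 1}, {"linear": [0, -0.045, 0], "yaw": 0, "gripper": 1}]}}

```text
t: 2.1
position: [0.493, -0.2541, 0.2481]
tool_rot: [149.4, 90.0, 135.8]
force: [1.4, 0.8, -0.3]
width: 1.003
```

Call:
{"name": "jog_arm", "arguments": {"series": [{"linear": [0.0, -0.04, 0], "yaw": 0, "gripper": 1}, {"linear": [0, -0.04, -0.02], "yaw": 0, "gripper": 1}, {"linear": [0, 0, -0.02], "yaw": 0, "gripper": 1}, {"linear": [0, 0, -0.02], "yaw": 0, "gripper": 1}, {"linear": [0, 0, 0], "yaw": 0, "gripper": 1}]}}

```text
t: 2.6
position: [0.4917, -0.3316, 0.1854]
tool_rot: [165.5, 89.7, 151.9]
force: [-0.2, 0.7, 0.7]
width: 1.003
```

```bash
python3 - <<'E'
from h import *
from bench import camera_info,monitor,get_image
o=monitor.get_obs();M=R.from_euler('xyz',o["tool_rot"],degrees=True).as_matrix();print(o["position"],o["joints"],o["force"],"jaw deg",np.degrees(np.arctan2(M[1,1],M[0,1])),M.round(4))
ci=camera_info("wrist");print(ci)
cv2.imwrite("pics/w1.png",get_image("wrist")[:,:,::-1])
# predicted hole pixels
print(proj(np.array([[.5976,-.3552,.018],[.5926,-.379,.018],[.4033,-.3082,.018],[.3976,-.3315,.018]]),ci))
E
```

```text
[ 0.4917407  -0.3315954   0.18543893] [  9.6066067   26.86507465  27.49488508 100.60483209 -14.46627977
  56.3768095  119.10664051] [-0.18050068  0.67250265  0.65717991] jaw deg 76.39807525327532 [[-0.0049  0.2352  0.9719]
 [ 0.0026  0.972  -0.2352]
 [-1.      0.0014 -0.0054]]
{'intrinsics': array([[345.97614895,   0.        , 282.89328958],
       [  0.        , 345.97614895, 218.90196235],
       [  0.        ,   0.        ,   1.        ]]), 'D': array([-0.04095581,  0.        ,  0.        ,  0.        ,  0.        ]), 'origin': array([ 0.42280192, -0.31482335,  0.31202587]), 'rotation': array([-1.61677451e+01, -5.93075811e-02,  7.64024734e+01])}
[[284.49754283 312.74797352]
 [259.28771254 313.41468254]
 [284.81881131  92.59353118]
 [254.99409798  92.54379105]]
```

View pics/w1.png

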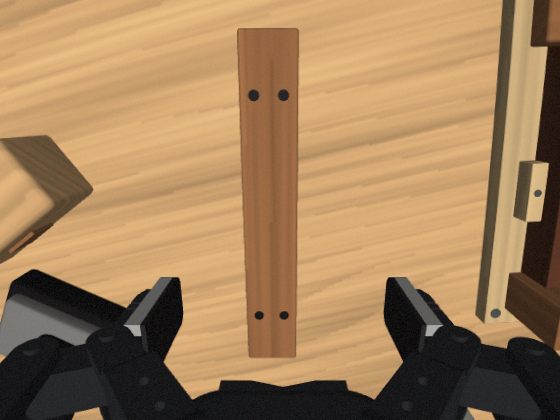

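```bash
python3 - <<'E'
from h import *
from bench import camera_info,monitor
ci=camera_info("wrist");o=monitor.get_obs();print(o["position"])
h=onz([(284,315),(259,315),(283,95),(253,95)],.018,ci);print(h,h.mean(0),np.linalg.norm(h[0]-h[2]))
d=(h[0]+h[1]-h[2]-h[3]);print("yaw",np.degrees(np.arctan2(d[1],d[0])))
E
```

```text
[ 0.49257196 -0.33191156  0.18714884]
[[ 0.60223018 -0.35697461]
 [ 0.59654012 -0.38060468]
 [ 0.40580508 -0.31057324]
 [ 0.4000758  -0.334182  ]] [ 0.50116279 -0.34558363] 0.20183137762424763
yaw -13.292945348186404
```

Call:
{"name": "jog_arm", "arguments": {"series": [{"linear": [0.004, -0.006, -0.03], "yaw": 0.2, "gripper": 1}, {"linear": [0.003, -0.006, -0.035], "yaw": 0, "gripper": 1}, {"linear": [0, 0, -0.035], "yaw": 0, "gripper": 1}, {"linear": [0, 0, -0.03], "yaw": 0, "gripper": 1}, {"linear": [0, 0, 0], "yaw": 0, "gripper": 1}]}}

```text
t: 3.15
position: [0.4992, -0.3428, 0.0559]
tool_rot: [159.9, 89.7, 146.6]
force: [-0.8, 1.1, -0.2]
width: 1.0
```

Call:
{"name": "jog_arm", "arguments": {"series": [{"linear": [0, 0, -0.012], "yaw": 0, "gripper": 1}, {"linear": [0, 0, -0.008], "yaw": 0, "gripper": 1}, {"linear": [0, 0, 0], "yaw": 0, "gripper": 1}, {"linear": [0, 0, 0], "yaw": 0, "gripper": 1}]}}

```text
t: 3.55
position: [0.5008, -0.3447, 0.0391]
tool_rot: [-9.1, 89.9, -22.5]
force: [-0.1, 0.1, 0.1]
width: 0.999
```

Call:
{"name": "jog_arm", "arguments": {"series": [{"linear": [0, 0, -0.01], "yaw": 0, "gripper": 1}, {"linear": [0, 0, -0.008], "yaw": 0, "gripper": 1}, {"linear": [0, 0, 0], "yaw": 0, "gripper": 1}, {"linear": [0, 0, 0], "yaw": 0, "gripper": 0.7}, {"linear": [0, 0, 0], "yaw": 0, "gripper": 0.6}]}}

```text
t: 4.05
position: [0.5004, -0.3446, 0.0204]
tool_rot: [-47.2, 90.0, -60.6]
force: [-0.1, -0.5, 0.3]
width: 0.686
```

Call:
{"name": "jog_arm", "arguments": {"series": [{"linear": [0, 0, 0], "yaw": 0, "gripper": 0.3}, {"linear": [0, 0, 0], "yaw": 0, "gripper": 0}, {"linear": [0, 0, 0], "yaw": 0, "gripper": 0}, {"linear": [0, 0, 0], "yaw": 0, "gripper": 0}, {"linear": [0, 0, 0], "yaw": 0, "gripper": 0}]}}

```text
t: 4.55
position: [0.5006, -0.3448, 0.0209]
tool_rot: [-9.2, 90.0, -22.5]
force: [-1.2, 1.0, 5.1]
width: 0.544
```

```bash
python3 - <<'E'
from h import *
from bench import camera_info,monitor,get_image
o=monitor.get_obs();print(o["position"],o["force"],o["wrist_torque"],o["width"])
cv2.imwrite("pics/w2.png",get_image("wrist")[:,:,::-1])
E
```

```text
[ 0.50064327 -0.34475508  0.02092142] [-1.23397734  0.9993052   5.14791654] [0.16543232 0.24890246 0.05691949] 0.5439772959188024
```

View pics/w2.png

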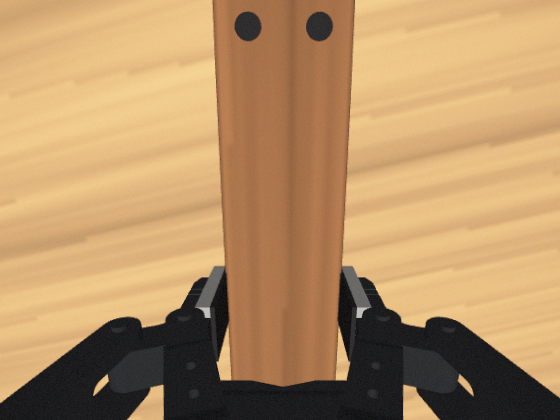

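The jaws hold the slat at its middle with an opening of about 46 mm, both pads flush on it. Next I lift it high enough to clear the driver and glue.

Call:
{"name": "jog_arm", "arguments": {"series": [{"linear": [0, 0, 0.01], "yaw": 0, "gripper": 0}, {"linear": [0, 0, 0.02], "yaw": 0, "gripper": 0}, {"linear": [0, 0, 0.03], "yaw": 0, "gripper": 0}, {"linear": [0, 0, 0.03], "yaw": 0, "gripper": 0}, {"linear": [0, 0, 0.03], "yaw": 0, "gripper": 0}]}}

```text
t: 5.1
position: [0.5, -0.3443, 0.1418]
tool_rot: [164.0, 90.0, 150.6]
force: [1.0, -0.3, -3.3]
width: 0.542
```

Call:
{"name": "jog_arm", "arguments": {"series": [{"linear": [0, 0, 0.03], "yaw": 0, "gripper": 0}, {"linear": [0, 0, 0.03], "yaw": 0, "gripper": 0}, {"linear": [0, 0, 0.03], "yaw": 0, "gripper": 0}, {"linear": [0, 0, 0.02], "yaw": 0, "gripper": 0}, {"linear": [0, 0, 0.01], "yaw": 0, "gripper": 0}]}}

```text
t: 5.6
position: [0.5007, -0.3449, 0.2627]
tool_rot: [-12.3, 89.8, -25.7]
force: [0.1, -1.0, -2.2]
width: 0.541
```

Call:
{"name": "jog_arm", "arguments": {"series": [{"linear": [0, 0.01, 0], "yaw": -2, "gripper": 0}, {"linear": [0.005, 0.02, 0], "yaw": -4, "gripper": 0}, {"linear": [0.005, 0.02, 0], "yaw": -5, "gripper": 0}, {"linear": [0.005, 0.02, 0], "yaw": -5, "gripper": 0}, {"linear": [0.005, 0.02, 0], "yaw": -5, "gripper": 0}]}}

```text
t: 6.1
position: [0.52, -0.2534, 0.2597]
tool_rot: [-170.4, 89.9, 155.0]
force: [0.7, -0.3, -2.1]
width: 0.545
```

Call:
{"name": "jog_arm", "arguments": {"series": [{"linear": [0.006, 0.025, 0], "yaw": -6, "gripper": 0}, {"linear": [0.006, 0.025, 0], "yaw": -6, "gripper": 0}, {"linear": [0.006, 0.025, 0], "yaw": -6, "gripper": 0}, {"linear": [0.006, 0.025, 0], "yaw": -6, "gripper": 0}, {"linear": [0.006, 0.025, 0], "yaw": -6, "gripper": 0}]}}

```text
t: 6.6
position: [0.5499, -0.1283, 0.2597]
tool_rot: [-126.5, 89.9, 168.9]
force: [1.0, 0.0, -2.8]
width: 0.542
```

Call:
{"name": "jog_arm", "arguments": {"series": [{"linear": [0.007, 0.025, 0], "yaw": -7, "gripper": 0}, {"linear": [0.007, 0.025, 0], "yaw": -7, "gripper": 0}, {"linear": [0.007, 0.025, 0], "yaw": -7, "gripper": 0}, {"linear": [0.007, 0.02, 0], "yaw": -7, "gripper": 0}, {"linear": [0.007, 0.02, 0], "yaw": -7, "gripper": 0}]}}

```text
t: 7.1
position: [0.585, -0.0133, 0.2597]
tool_rot: [-82.8, 89.9, 177.6]
force: [0.1, -0.6, -1.8]
width: 0.543
```

Call:
{"name": "jog_arm", "arguments": {"series": [{"linear": [0, 0, -0.03], "yaw": 0, "gripper": 0}, {"linear": [0, 0, -0.03], "yaw": 0, "gripper": 0}, {"linear": [0, 0, -0.03], "yaw": 0, "gripper": 0}, {"linear": [0, 0, -0.02], "yaw": 0, "gripper": 0}, {"linear": [0, 0, 0], "yaw": 0, "gripper": 0}]}}

```text
t: 7.6
position: [0.5829, -0.0141, 0.1473]
tool_rot: [-76.4, 89.6, -175.8]
force: [0.2, -0.2, -2.2]
width: 0.545
```

```bash
python3 - <<'E'
from h import *
from bench import camera_info,monitor,get_image
o=monitor.get_obs();M=R.from_euler('xyz',o["tool_rot"],degrees=True).as_matrix();print(o["position"],o["force"],o["wrist_torque"],o["width"],"jaw",np.degrees(np.arctan2(M[1,1],M[0,1])))
for n in("wrist","top","scene"): cv2.imwrite(f"pics/{n}3.png",get_image(n)[:,:,::-1])
im=cv2.imread("pics/top3.png")[170:330,210:330]
cv2.imwrite("pics/top3c.png",cv2.resize(im,None,fx=3.7,fy=3.7,interpolation=cv2.INTER_CUBIC))
im=cv2.imread("pics/scene3.png")[120:270,220:400]
cv2.imwrite("pics/scene3c.png",cv2.resize(im,None,fx=4,fy=4,interpolation=cv2.INTER_CUBIC))
E
```

```text
[ 0.58294702 -0.0140782   0.14725949] [ 0.23331589 -0.1599583  -2.15127562] [-0.02424661  0.0297512  -0.01266932] 0.5451564028773811 jaw -9.366894348582273
```

View pics/wrist3.png

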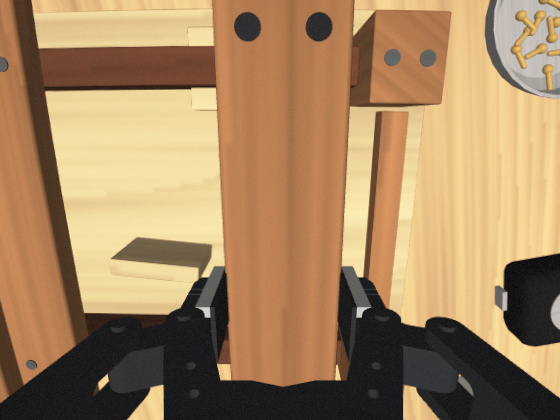

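View pics/scene3c.png

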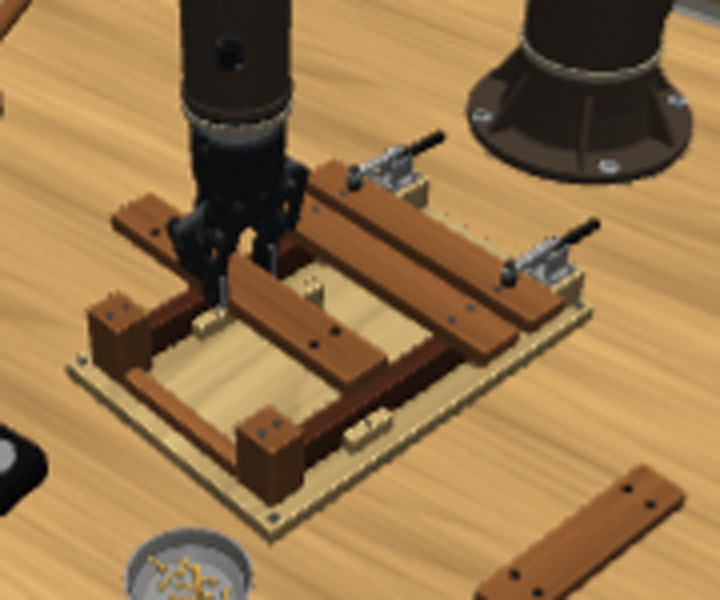

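View pics/top3c.png

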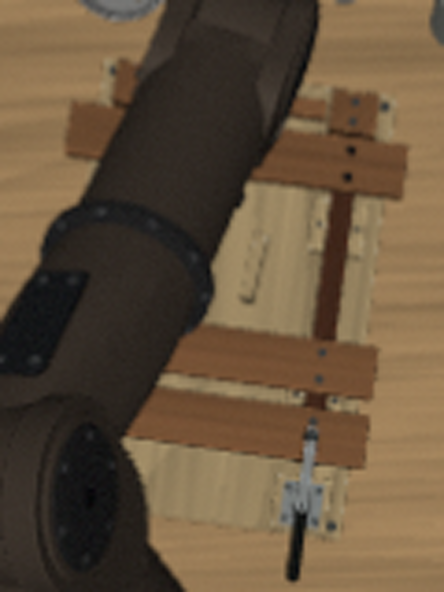

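```bash
python3 - <<'E'
from h import *
from bench import camera_info,monitor
ci=camera_info("wrist");o=monitor.get_obs();t=o["position"]
M=R.from_euler('xyz',o["tool_rot"],degrees=True).as_matrix();print(t,o["force"],"jaw",np.degrees(np.arctan2(M[1,1],M[0,1])),M[:,0])
y=np.radians(-9.8);A=np.array([[np.cos(y),np.sin(y)],[-np.sin(y),np.cos(y)]])
h=onz([(247,27),(319,26)],t[2]-.003,ci);s=onz([(392,57),(428,58)],.085,ci)
J=lambda p:(np.array(p)-[.486,.005])@A.T
print("holes jig",J(h),J(h.mean(0)),"screws jig",J(s),J(s.mean(0)),"tcp",J(t[:2]))
# rail left edges at z .053: pixel rows at col 130
print("rail edges", J(onz([(60,48),(60,89),(200,46),(200,87)],.053,ci)))
E
```

```text
[ 0.58579025 -0.01473568  0.1511684 ] [ 0.9242655   0.17810865 -2.50350017] jaw -9.382186514175206 [ 7.70047321e-04 -1.83037325e-04 -9.99999687e-01]
holes jig [[0.08942112 0.09933424]
 [0.11377086 0.09982337]] [0.10159599 0.09957881] screws jig [[0.15778325 0.10037659]
 [0.17660654 0.10029074]] [0.1671949  0.10033367] tcp [ 0.1016933  -0.00246244]
rail edges [[-0.03337135  0.11031265]
 [-0.03697825  0.08670715]
 [ 0.05210107  0.11052761]
 [ 0.05089764  0.08731785]]
```

Call:
{"name": "jog_arm", "arguments": {"series": [{"linear": [0, 0, -0.025], "yaw": -0.4, "gripper": 0}, {"linear": [0, 0, -0.025], "yaw": 0, "gripper": 0}, {"linear": [0, 0, -0.015], "yaw": 0, "gripper": 0}, {"linear": [0, 0, 0], "yaw": 0, "gripper": 0}, {"linear": [0, 0, 0], "yaw": 0, "gripper": 0}]}}

```text
t: 8.25
position: [0.586, -0.0147, 0.0863]
tool_rot: [94.1, 89.9, -5.7]
force: [-0.3, -0.3, -1.4]
width: 0.544
```

Call:
{"name": "jog_arm", "arguments": {"series": [{"linear": [0, 0, -0.004], "yaw": 0, "gripper": 0}, {"linear": [0, 0, -0.003], "yaw": 0, "gripper": 0}, {"linear": [0, 0, 0], "yaw": 0, "gripper": 0}, {"linear": [0, 0, 0], "yaw": 0, "gripper": 0}]}}

```text
t: 8.65
position: [0.5855, -0.0145, 0.0785]
tool_rot: [109.6, 90.0, 9.9]
force: [0.2, -0.6, -2.5]
width: 0.543
```

Call:
{"name": "jog_arm", "arguments": {"series": [{"linear": [0, 0, -0.002], "yaw": 0, "gripper": 0}, {"linear": [0, 0, -0.0015], "yaw": 0, "gripper": 0}, {"linear": [0, 0, 0], "yaw": 0, "gripper": 0}, {"linear": [0, 0, 0], "yaw": 0, "gripper": 0}]}}

```text
t: 9.05
position: [0.5854, -0.0145, 0.0747]
tool_rot: [-56.7, 90.0, -156.5]
force: [-0.1, 0.2, -3.1]
width: 0.539
```

Call:
{"name": "jog_arm", "arguments": {"series": [{"linear": [0, 0, -0.001], "yaw": 0, "gripper": 0}, {"linear": [0, 0, 0], "yaw": 0, "gripper": 0}, {"linear": [0, 0, 0], "yaw": 0, "gripper": 0}]}}

```text
t: 9.35
position: [0.5855, -0.0145, 0.074]
tool_rot: [99.1, 90.0, -0.6]
force: [-0.4, -0.5, 0.6]
width: 0.544
```

The slat now rests on the rails at the expected height (TCP 0.074, and the load is off the wrist). I'll advance gently towards the stops.

Call:
{"name": "jog_arm", "arguments": {"series": [{"linear": [0.002, -0.0003, 0], "yaw": 0, "gripper": 0}, {"linear": [0.002, -0.0004, 0], "yaw": 0, "gripper": 0}, {"linear": [0.002, -0.0003, 0], "yaw": 0, "gripper": 0}, {"linear": [0, 0, 0], "yaw": 0, "gripper": 0}]}}

```text
t: 9.75
position: [0.5917, -0.0156, 0.074]
tool_rot: [106.7, 90.0, 6.9]
force: [-3.1, 0.5, 4.5]
width: 0.544
```

Call:
{"name": "jog_arm", "arguments": {"series": [{"linear": [0.001, -0.0002, 0], "yaw": 0, "gripper": 0}, {"linear": [0.001, -0.0002, 0], "yaw": 0, "gripper": 0}, {"linear": [0, 0, 0], "yaw": 0, "gripper": 0}, {"linear": [0, 0, 0], "yaw": 0, "gripper": 0}]}}

```text
t: 10.15
position: [0.5932, -0.0158, 0.0739]
tool_rot: [-116.8, 90.0, 143.4]
force: [-4.1, -0.5, 5.3]
width: 0.546
```

```bash
python3 - <<'E'
from h import *
from bench import camera_info,monitor,get_image
o=monitor.get_obs();t=o["position"]
M=R.from_euler('xyz',o["tool_rot"],degrees=True).as_matrix();print(t,o["force"],o["wrist_torque"],"jaw",np.degrees(np.arctan2(M[1,1],M[0,1])))
cv2.imwrite("pics/w4.png",get_image("wrist")[:,:,::-1])
E
```

```text
[ 0.59319515 -0.01583968  0.07393852] [-4.13720972 -0.46511023  5.33153323] [0.13042598 0.84779768 0.00091063] jaw -9.768124567105458
```

View pics/w4.png

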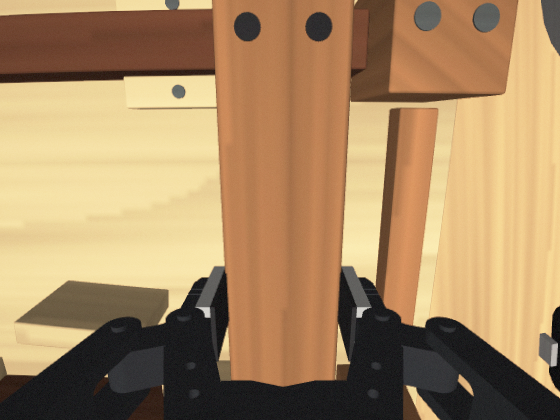

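Call:
{"name": "jog_arm", "arguments": {"series": [{"linear": [0, 0, 0.0005], "yaw": 0, "gripper": 0}, {"linear": [0.001, -0.0002, 0], "yaw": 0, "gripper": 0}, {"linear": [0.001, -0.0002, 0], "yaw": 0, "gripper": 0}, {"linear": [0, 0, 0], "yaw": 0, "gripper": 0}, {"linear": [0, 0, 0], "yaw": 0, "gripper": 0}]}}

```text
t: 10.7
position: [0.5955, -0.0164, 0.0742]
tool_rot: [20.0, 90.0, -79.7]
force: [0.2, 0.1, -2.6]
width: 0.542
```

Call:
{"name": "jog_arm", "arguments": {"series": [{"linear": [0.001, -0.0002, 0], "yaw": 0, "gripper": 0}, {"linear": [0, 0, 0], "yaw": 0, "gripper": 0}, {"linear": [0, 0, 0], "yaw": 0, "gripper": 0}]}}

```text
t: 11.0
position: [0.5965, -0.0165, 0.0743]
tool_rot: [58.7, 90.0, -41.1]
force: [0.4, 0.8, -2.8]
width: 0.548
```

Call:
{"name": "jog_arm", "arguments": {"series": [{"linear": [0.001, -0.0002, -0.0002], "yaw": 0, "gripper": 0}, {"linear": [0, 0, 0], "yaw": 0, "gripper": 0}, {"linear": [0, 0, 0], "yaw": 0, "gripper": 0}]}}

```text
t: 11.3
position: [0.5975, -0.0167, 0.0741]
tool_rot: [92.7, 90.0, -7.1]
force: [0.4, 0.3, -2.7]
width: 0.535
```

Call:
{"name": "jog_arm", "arguments": {"series": [{"linear": [0.001, -0.0002, 0], "yaw": 0, "gripper": 0}, {"linear": [0, 0, 0], "yaw": 0, "gripper": 0}, {"linear": [0, 0, 0], "yaw": 0, "gripper": 0}]}}

```text
t: 11.6
position: [0.5984, -0.0169, 0.0741]
tool_rot: [56.6, 90.0, -43.1]
force: [-0.6, -0.0, -1.3]
width: 0.54
```

Call:
{"name": "jog_arm", "arguments": {"series": [{"linear": [0.001, -0.0002, 0], "yaw": 0, "gripper": 0}, {"linear": [0, 0, 0], "yaw": 0, "gripper": 0}, {"linear": [0, 0, 0], "yaw": 0, "gripper": 0}]}}

```text
t: 11.9
position: [0.5994, -0.0171, 0.0742]
tool_rot: [100.9, 90.0, 1.1]
force: [0.8, -0.0, -1.9]
width: 0.545
```

Call:
{"name": "jog_arm", "arguments": {"series": [{"linear": [0.0005, -0.0001, 0], "yaw": 0, "gripper": 0}, {"linear": [0, 0, 0], "yaw": 0, "gripper": 0}, {"linear": [0, 0, 0], "yaw": 0, "gripper": 0}]}}

```text
t: 12.2
position: [0.5999, -0.0172, 0.0741]
tool_rot: [84.3, 90.0, -15.4]
force: [0.8, -0.9, -1.6]
width: 0.545
```

Call:
{"name": "jog_arm", "arguments": {"series": [{"linear": [0.0005, -0.0001, 0], "yaw": 0, "gripper": 0}, {"linear": [0, 0, 0], "yaw": 0, "gripper": 0}, {"linear": [0, 0, 0], "yaw": 0, "gripper": 0}]}}

```text
t: 12.5
position: [0.6004, -0.0173, 0.0741]
tool_rot: [62.6, 90.0, -37.1]
force: [0.6, -0.1, -2.5]
width: 0.542
```

Call:
{"name": "jog_arm", "arguments": {"series": [{"linear": [0.0005, -0.0001, 0], "yaw": 0, "gripper": 0}, {"linear": [0, 0, 0], "yaw": 0, "gripper": 0}, {"linear": [0, 0, 0], "yaw": 0, "gripper": 0}]}}

```text
t: 12.8
position: [0.6009, -0.0174, 0.0741]
tool_rot: [78.7, 90.0, -21.1]
force: [-0.2, -0.3, -2.2]
width: 0.545
```

Call:
{"name": "jog_arm", "arguments": {"series": [{"linear": [0.0005, -0.0001, 0], "yaw": 0, "gripper": 0}, {"linear": [0, 0, 0], "yaw": 0, "gripper": 0}, {"linear": [0, 0, 0], "yaw": 0, "gripper": 0}]}}

```text
t: 13.1
position: [0.6014, -0.0175, 0.0741]
tool_rot: [-16.4, 90.0, -116.1]
force: [-0.3, -0.7, -2.2]
width: 0.541
```

Call:
{"name": "jog_arm", "arguments": {"series": [{"linear": [0.0005, -0.0001, 0], "yaw": 0, "gripper": 0}, {"linear": [0, 0, 0], "yaw": 0, "gripper": 0}, {"linear": [0, 0, 0], "yaw": 0, "gripper": 0}]}}

```text
t: 13.4
position: [0.6019, -0.0176, 0.0741]
tool_rot: [81.7, 90.0, -18.1]
force: [0.5, 0.4, -2.6]
width: 0.542
```

Call:
{"name": "jog_arm", "arguments": {"series": [{"linear": [0.0005, -0.0001, 0], "yaw": 0, "gripper": 0}, {"linear": [0, 0, 0], "yaw": 0, "gripper": 0}, {"linear": [0, 0, 0], "yaw": 0, "gripper": 0}]}}

```text
t: 13.7
position: [0.6022, -0.0177, 0.0741]
tool_rot: [-78.0, 90.0, -177.8]
force: [-1.8, -0.5, -2.1]
width: 0.541
```

Call:
{"name": "jog_arm", "arguments": {"series": [{"linear": [0.0005, -0.0001, 0], "yaw": 0, "gripper": 0}, {"linear": [0, 0, 0], "yaw": 0, "gripper": 0}, {"linear": [0, 0, 0], "yaw": 0, "gripper": 0}]}}

```text
t: 14.0
position: [0.6024, -0.0177, 0.074]
tool_rot: [-91.2, 89.9, 169.1]
force: [-4.2, 1.1, 1.0]
width: 0.545
```

Call:
{"name": "jog_arm", "arguments": {"series": [{"linear": [0.0005, -0.0001, 0], "yaw": 0, "gripper": 0}, {"linear": [0, 0, 0], "yaw": 0, "gripper": 0}, {"linear": [0, 0, 0], "yaw": 0, "gripper": 0}]}}

```text
t: 14.3
position: [0.6025, -0.0178, 0.074]
tool_rot: [-94.6, 89.9, 165.7]
force: [-6.5, 0.4, 3.2]
width: 0.542
```

```bash
python3 - <<'E'
from h import *
from bench import camera_info,monitor,get_image
o=monitor.get_obs();t=o["position"]
M=R.from_euler('xyz',o["tool_rot"],degrees=True).as_matrix();print(t,o["force"],o["wrist_torque"],"jaw",np.degrees(np.arctan2(M[1,1],M[0,1])))
cv2.imwrite("pics/w5.png",get_image("wrist")[:,:,::-1])
E
```

```text
[ 0.60246588 -0.01778459  0.07403296] [-6.53580506  0.35952201  3.2050315 ] [0.10213287 1.22854085 0.42240445] jaw -9.754797270316505
```

View pics/w5.png

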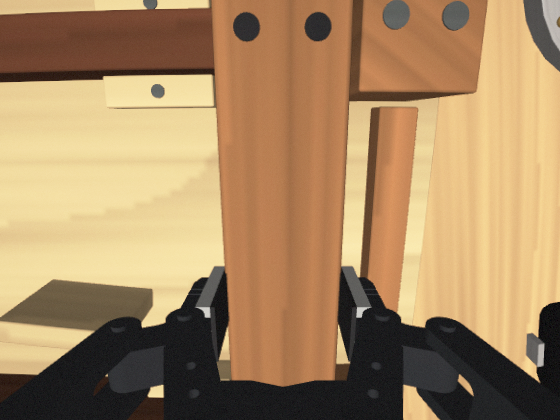

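Call:
{"name": "jog_arm", "arguments": {"series": [{"linear": [0.0005, -0.0001, 0.0002], "yaw": 0.2, "gripper": 0}, {"linear": [0, 0, 0], "yaw": 0, "gripper": 0}, {"linear": [0, 0, 0], "yaw": 0, "gripper": 0}, {"linear": [0, 0, 0], "yaw": 0, "gripper": 0}]}}

```text
t: 14.75
position: [0.6026, -0.0178, 0.0741]
tool_rot: [-98.3, 89.9, 162.1]
force: [-8.0, 1.0, 2.7]
width: 0.544
```

```bash
cat > s.py <<'E'
from h import *
from bench import monitor
o=monitor.get_obs();t=o["position"]
M=R.from_euler('xyz',o["tool_rot"],degrees=True).as_matrix();print(t,o["force"],o["wrist_torque"],"jaw",np.degrees(np.arctan2(M[1,1],M[0,1])))
E
python3 s.py
```

```text
[ 0.60255931 -0.01777449  0.0740762 ] [-8.03556358  0.97695064  2.72565632] [0.21544355 1.47759386 0.0067856 ] jaw -9.594784315098925
```

Call:
{"name": "jog_arm", "arguments": {"series": [{"linear": [0.0005, -0.0001, 0.0001], "yaw": 0, "gripper": 0}, {"linear": [0.0003, -0.0001, 0], "yaw": 0, "gripper": 0}, {"linear": [0, 0, 0], "yaw": 0, "gripper": 0}, {"linear": [0, 0, 0], "yaw": 0, "gripper": 0}, {"linear": [0, 0, 0], "yaw": 0, "gripper": 0}]}}

```text
t: 15.25
position: [0.6026, -0.0179, 0.074]
tool_rot: [-97.7, 89.8, 162.7]
force: [-9.9, 2.0, 4.8]
width: 0.539
```

```bash
python3 s.py
```

```text
[ 0.6025529  -0.01785244  0.07404857] [-9.93859848  1.98498908  4.80599376] [0.36033535 2.09058331 0.00333128] jaw -9.60085415319389
```

Call:
{"name": "jog_arm", "arguments": {"series": [{"linear": [0.0005, -0.0001, 0.0002], "yaw": 0, "gripper": 0}, {"linear": [0, 0, 0], "yaw": 0, "gripper": 0}, {"linear": [0, 0, 0], "yaw": 0, "gripper": 0}, {"linear": [0, 0, 0], "yaw": 0, "gripper": 0}, {"linear": [0, 0, 0], "yaw": 0, "gripper": 0}]}}

```text
t: 15.75
position: [0.6026, -0.0178, 0.0741]
tool_rot: [-97.6, 89.7, 162.8]
force: [-11.6, 1.7, 4.5]
width: 0.543
```

Call:
{"name": "jog_arm", "arguments": {"series": [{"linear": [0, 0, 0], "yaw": 0, "gripper": 0}, {"linear": [0, 0, 0], "yaw": 0, "gripper": 0}, {"linear": [0, 0, 0], "yaw": 0, "gripper": 0}, {"linear": [0, 0, 0], "yaw": 0, "gripper": 0}, {"linear": [0, 0, 0], "yaw": 0, "gripper": 0}]}}

```text
t: 16.25
position: [0.6026, -0.0178, 0.0741]
tool_rot: [-97.7, 89.7, 162.8]
force: [-12.4, 2.8, 5.2]
width: 0.544
```

```bash
python3 s.py; python3 - <<'E'
from h import *
from bench import get_image
for n in("wrist","top","scene"): cv2.imwrite(f"pics/{n}6.png",get_image(n)[:,:,::-1])
im=cv2.imread("pics/top6.png");im0=cv2.imread("pics/top0.png")
cv2.imwrite("pics/top6c.png",cv2.resize(im[170:270,210:350],None,fx=5,fy=5,interpolation=cv2.INTER_CUBIC))
im=cv2.imread("pics/scene6.png")[120:270,220:400]
cv2.imwrite("pics/scene6c.png",cv2.resize(im,None,fx=4,fy=4,interpolation=cv2.INTER_CUBIC))
E
```

```text
[ 0.6025891  -0.01778984  0.07408127] [-12.42193123   2.79029565   5.21183308] [ 0.38497665  2.29426225 -0.02764951] jaw -9.598454283015919
```

View pics/scene6c.png

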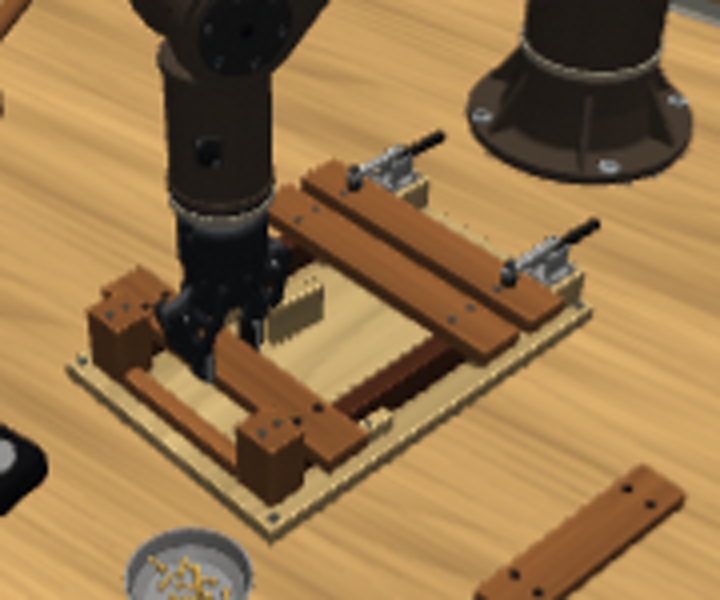

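View pics/top6c.png

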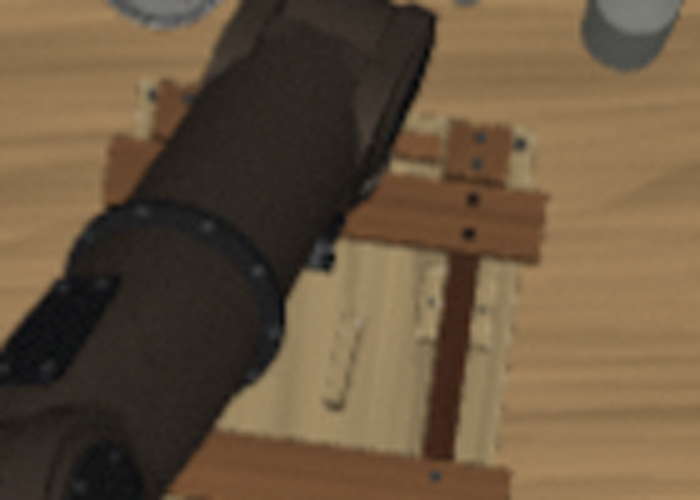

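View pics/top6.png

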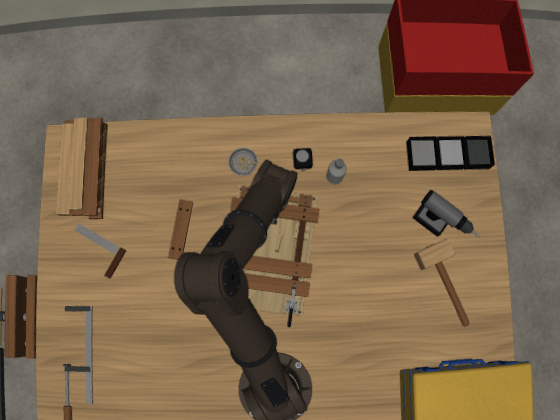

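```bash
python3 - <<'E'
from h import *
from bench import camera_info
ci=camera_info("top");y=np.radians(-9.8);A=np.array([[np.cos(y),np.sin(y)],[-np.sin(y),np.cos(y)]])
c=lambda p,s,ox,oy:(np.array(p,float)+.5)/s-.5+[ox,oy]
J=lambda p:(np.array(p)-[.486,.005])@A.T
print("holes R",J(onz(c([(473,200),(468,233)],5,210,170),.071,ci)),"stop R screws",J(onz(c([(480,137),(477,164)],5,210,170),.085,ci)))
w=camera_info("wrist")
print("holes L",J(onz([(246,27),(318,26)],.071,w)))
E
python3 s.py
```

```text
holes R [[ 0.12907529 -0.10010324]
 [ 0.10602075 -0.09972083]] stop R screws [[ 0.16986607 -0.09886852]
 [ 0.15105252 -0.09927679]]
holes L [[0.10647382 0.09929149]
 [0.13085552 0.09965318]]
[ 0.60259839 -0.01779721  0.07408596] [-11.84773679   1.41697284   4.03893373] [ 0.35435919  2.30998249 -0.03533898] jaw -9.595049940813402
```

```bash
python3 -c "
from bench import job
print(job.close_job())"; python3 s.py
```

```text
the job is handed in; nothing more can be done
None
the job is handed in; nothing more can be done
```

The long slat lies flat across both rails and is pressed squarely against both stop blocks. The gripper still holds it at its middle. I handed the job in at about 16.5 s of the 61 s allowed. The interface gives no verdict.

Last checks before handing in:
- **Push:** the wrist read about 12 N towards the stops. Rail friction may take up to about 3 N of that, so I estimate 9–12 N on the fence. I could not measure the fence force directly. During the approach the highest reading was about 13 N.
- **Squareness:** at first contact the left stop carried more of the load. A turn of 0.2° brought the twisting moment to about −0.04 N m, so the two stops share the push within about 0.4 N.
- **Position:** the hole pairs measure within 1 mm of ±100 mm from the jig's centre line, so they sit over the rails. The slat's middle is within about 1 mm of centre.
- **Distance to the stops:** the cameras put the slat's middle at jig x ≈ 118 mm against the nominal 116 mm. That is within calibration error, and the contact force shows it is against the stops.
- **Other things on the bench:** the last top picture shows the short slat, driver, dish, square, mallet, glue and tape where they were. The spacer, partly hidden by the arm, also looks unmoved.

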